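# Load the shaker cradle and shut its keeper bar

## Robot

A 7-joint arm with a two-finger parallel gripper is mounted at the origin on the work surface. World frame = base frame: x ahead of the robot, y to its left, z up, the work surface at z = 0. Lengths are in m, angles in degrees, forces in N, time in s.
With the tool pointing down it reaches from about 0.4 to 0.85 m from the base axis. Payload 10.4 kg.
Tool frame: the origin (TCP) lies midway between the tips of the shut fingers; the grasp point (between the pads) lies 19 mm behind it; z points along the fingers, y is the line along which they close (so a half turn about z gives the same grasp; the last joint's range is limited). The gripper opens to 87 mm and grips with 3 to 60 N. Pads are 19 mm wide; open, the fingers measure 117 mm over their backs; the gripper's body (75 mm by 190 mm) begins 51 mm behind the grasp point.
Start: joints at [-69.076, 19.034, -3.707, 83.658, 1.238, 77.344, -5.071], TCP at [0.236, 0.579, 0.223] pointing down, gripper open.
Joint ranges: [-148.97, 148.97], [-28.65, 121.19], [-84.17, 76.75], [9.2, 138.47], [-72.65, 252.65], [3.7, 117.97], [-149.18, 149.18]. Speed limits (degrees/s): [127.2, 127.2, 159.86, 159.86, 180, 180, 180].

## Interface

Orientations are given as a 3x3 rotation matrix whose columns are the frame's x, y, z axes.
In Python, from cell import r gives the robot as it stands.
- The arm moves only by the tool step_arm, never from a script. Its argument "commands" is one flat list of numbers, 7 for each row, row after row: the shift along the tool's x, y, z each as a share of 20 cm, from -1 to 1, then the turn, a rotation vector about the tool's x, y, z each as a share of 90 degrees, from -1 to 1, then the opening, from 0 (shut) to 1 (fully open). In form: [x, y, z, wx, wy, wz, hand, x, y, z, wx, wy, wz, hand, ...]. A call has 1 to 12 rows; each row is the pose to reach, as a shift and turn from the pose commanded when the call began, along the tool's axes at that moment; what a row does not reach only later rows make up. A row lasts 1/10 s, in which the tool goes at most 50 mm and 8.59 degrees, less where a joint would pass 70% of its speed; a pose out of reach is approached as far as the arm can. A call with a number of a shift or a turn outside -1 to 1 is refused whole. A call with a gripper value outside its range is refused whole. The fingers move at their own pace and stop on an object; "grip_force" is the grip in N (left out, the last holds). Time passes only in rows, so rows that repeat a pose let the fingers close. It gives the time, the measured TCP pose, the force, the opening and the grip force at its end, in the units of the state.
- r.read_state(): the state, without advancing time (a new reading comes with each control period).
- r.get_image(name): name is "scene" or "top"; returns the picture (420x560x3 uint8, blue, green, red); there is no depth.
- r.camera_params(name): a dict with "fx", "fy", "cx", "cy" (pixels), "R" (3x3) and "t" (3): a world point X has camera coordinates R X + t. Camera axes: x right, y down, z forward; pixel columns grow to the right and rows downward; lengths in m; the calibration is good to about 2 mm. A picture is of the moment at which its call begins. camera_params takes no time and is no camera call.
- r.close_job(): hands the job in; it is judged then, once.
Trained networks look in the newest picture that a camera, given by its name, has taken for a name from the list of things; names that differ only in an ending like _2 or _b are one class to them, and where a whole thing is asked for, a point or a joint stands for the part that bears it (a point fixed in the world has none). Each returns a list of dicts, best first, with "score" (0 to 1); they miss things now and then, are a little off and sometimes report something else, mostly with a low value. They report only what shows in the picture. A call takes as long as a camera call. They do not tell look-alikes from the thing itself.
- r.cut_out(camera, name): "mask" (420x560 bool, what is visible of it) and "point" ([column, row] in pixels, amid what is visible of it).
The state is a dict: "time": time; "joints": joint angles; "joint_vel": joint speeds; "tau": joint torques, N m; "eef_pos": TCP position; "tool_rot": TCP orientation; "wrist_force": force on the tool from outside, world axes, zero at the start; "ft_torque": the same for the moment, N m; "finger_gap": opening from 0.0 (shut) to 1.0 (fully open); "finger_force": force on a finger pad.
Only numpy, scipy, OpenCV 4.12 (cv2) and the standard library are available. Lean on these libraries where they do the work, as an engineer would, in place of code of your own. Each camera call takes 0.05 s, during which the arm holds its last target. There are 200 camera calls.

## Task

Lay the longer of the two steel canisters into the cradle on top of the bench shaker, setting it gently down (not dropped) until it lies fully home on both saddles, and let go of it. Then swing the keeper bar shut over it until it has snapped past its spring plunger and is fully home against its back stop. Leave the short canister, the jar and the beaker where they are.

Things in the scene. Friction and masses are not known exactly. Their poses are not given: they have to be found in the camera images.
- canister_mid (a point): Long loose stainless canister on the bench, 120 mm long, about 0.4 kg. The point is its centre, 23 mm above its underside; y runs along it, z up. Round barrel 40 mm in diameter and 80 mm long (grip here) between two hexagonal end caps, each 20 mm long, 46 mm across flats, 53 mm across corners; it lies on a flat, so it does not roll. Both ends are alike.
- short_canister_mid (a point): The short canister, same build and thickness but only 80 mm long. The point is its centre, 23 mm above its underside, y along it. To be left alone.
- cradle_seat (a point): Where the long canister's centre lies when it is fully home in the cradle: 91 mm above the bench. y runs along the cradle, from the keeper's hinge to its catch; x points away from the robot, z up. Either canister end may point to +y. Two 16 mm saddles, 50 mm either side along y, carry the caps: flat floor, cheeks sloping out at 60 degrees, 1 mm of play, as high as the canister's centre.
- keeper_hinge (a point): The keeper's vertical hinge axis at the height of the bar's centre line, 125 mm above the bench, 95 mm from the cradle's centre towards the cradle's -y. Its hub is 22 mm wide and reaches 136 mm above the bench.
- keeper (a joint): Keeper bar angle, rad: 0 shut (bar along the cradle's y, over the canister), growing as it swings out level towards the cradle's +x; starts at 1.35 to 1.85, limit 1.95. Round steel rod 12 mm thick, 190 mm from hinge to tip, centre line 125 mm above the bench: it clears a canister that is fully home by 5 mm. It stays where left (light friction, about 1 N at the grip pin).
- keeper_grip (a point): A point on the axis of the keeper's upright round grip pin, 30 mm above the bar's centre line (155 mm above the bench), 150 mm from the hinge. The pin is 14 mm in diameter, stands up from the bar (131 mm above the bench) to 175 mm above the bench, and swings with the bar.
- shaker: White and blue bench shaker, fixed, 200 (x) by 250 mm (y); origin under its centre, axes as the cradle's. Aluminium platform 58 mm above the bench, with the cradle on it. The 84 mm between the saddles are open for fingers down to the platform. End stops 63 mm either side of the cradle's centre (3 mm play at each end), tops flared outward, reaching 104 mm above the bench.
- catch (a point): Centre of the round spring plunger of the keeper's catch, 115 mm above the bench; the catch post has a back stop on its -x side, 135 mm high. The bar's tip meets the plunger at about 0.09 rad, is on top of it at 0.05 rad (up to about 10 N needed at the grip pin), then snaps to the back stop at 0 and is held there.
- jar: White jar with a screw cap standing on the bench, 60 mm in diameter, 85 mm tall; origin at the centre of its underside. To be left alone.
- beaker: Glass beaker standing on the bench, 66 mm wide at the rim, 85 mm tall; origin at the centre of its underside. To be left alone.
Things that resemble listed ones, but are neither listed nor needed, are in the scene too. What is shaped like the part that bears canister_mid but blue or orange is not meant.

How it is judged:
By the outcome, as a careful person would: the job done as asked, in the order asked, and still so for the second after the job is handed in, with the robot touching nothing.
It also fails if it takes over 67 s, if anything falls off the work surface, if the arm or the gripper's body presses on something with over 40 N, if the wrist force passes 120 N, or if a joint passes its speed limit or range.

## Working session

There is one attempt and no reset: what is moved stays moved. The work goes in short steps, Python scripts to look and compute and a tool call to move; the robot and the scene stay as the last step left them, time stands still between calls to the robot, and variables do not carry over. Pictures are saved under pics/ and viewed, at most 11 in all, crops included, and the job is handed in when it is done.

Besides the shell and the picture viewer there is one more tool, called after ">>>" in YAML: its name, and indented under it one key for each argument. step_arm: Moves the arm, as the interface text tells. Shift numbers are shares of 20 cm and turn numbers shares of 90 degrees, none past 1 either way. Its arguments: {"type":"object","properties":{"commands":{"type":"array"},"grip_force":{"type":"number"}},"required":["commands"]}

```bash
mkdir -p pics; ls; cat > h.py <<'E'
import numpy as np, cv2
from cell import r
def ray(cam,px):
    p=r.camera_params(cam);R=np.array(p["R"]);t=np.array(p["t"])
    d=R.T@np.array([(px[0]-p["cx"])/p["fx"],(px[1]-p["cy"])/p["fy"],1]);return -R.T@t,d
def onz(cam,px,z):
    o,d=ray(cam,px);return o+d*(z-o[2])/d[2]
def proj(cam,X):
    p=r.camera_params(cam);c=np.array(p["R"])@np.array(X)+np.array(p["t"]);return np.array([p["fx"]*c[0]/c[2]+p["cx"],p["fy"]*c[1]/c[2]+p["cy"]])
E
python3 - <<'E'
from h import *
ims=[]
for c in("scene","top"):
    im=r.get_image(c);cv2.imwrite(f"pics/{c}0.png",im)
    o,_=ray(c,(280,210));print(c,o.round(3))
    for n in("canister_mid","short_canister_mid","shaker","keeper","catch","keeper_grip","jar","beaker"):
        for q in r.cut_out(c,n):
            m=q["mask"].astype(np.uint8);rc=cv2.minAreaRect(cv2.findNonZero(m)) if m.any() else None
            print(c,n,round(q["score"],2),np.round(q["point"],1),m.sum(),[np.round(a,1) for a in rc] if rc else "", onz(c,q["point"],.04).round(3))
E
```

```text
pics
scene [ 1.164 -0.558  0.809]
scene canister_mid 0.78 [323.1 196. ] 460 [array([323.5, 198.5]), array([14.4, 35.5]), np.float64(40.9)] [0.441 0.289 0.04 ]
scene canister_mid 0.63 [289.  181.1] 442 [array([290.5, 179.7]), array([14.9, 35.3]), np.float64(68.6)] [0.308 0.264 0.04 ]
scene canister_mid 0.6 [364.1 185. ] 493 [array([364., 184.]), array([37.5, 15.5]), np.float64(13.1)] [0.484 0.439 0.04 ]
scene short_canister_mid 0.92 [156.8 283.1] 638 [array([154.4, 283.5]), array([21.2, 34.7]), np.float64(73.7)] [ 0.438 -0.292  0.04 ]
scene shaker 0.78 [258.4 254.3] 5957 [array([261.2, 249.1]), array([ 67.4, 103.4]), np.float64(71.6)] [ 0.518 -0.038  0.04 ]
scene keeper 0.74 [323.3 196.4] 463 [array([323. , 198.9]), array([14.5, 35.5]), np.float64(40.9)] [0.443 0.288 0.04 ]
scene keeper 0.64 [226.6 257.2] 395 [array([228.6, 257. ]), array([62.9,  8.5]), np.float64(82.1)] [ 0.473 -0.109  0.04 ]
scene keeper 0.45 [258.5 252. ] 6026 [array([260.9, 248.8]), array([ 68. , 102.6]), np.float64(70.9)] [ 0.511 -0.033  0.04 ]
scene keeper_grip 0.93 [225.4 257.3] 367 [array([228.7, 257.5]), arra
[... 1216 characters left out ...]
.91 [350.3 188.9] 336 [array([350.5, 187.8]), array([ 6.7, 73.6]), np.float64(32.3)] [ 0.558 -0.168  0.04 ]
top catch 0.7 [299.8 213.1] 6293 [array([307.8, 194.4]), array([ 97.6, 109.4]), np.float64(17.1)] [ 0.486 -0.022  0.04 ]
top keeper_grip 0.8 [348.3 194.6] 257 [array([350.6, 188.7]), array([ 6.7, 72.2]), np.float64(32.3)] [ 0.541 -0.162  0.04 ]
top jar 0.86 [196.1 138.6] 481 [array([194.6, 139.9]), array([27.7, 20.5]), np.float64(56.3)] [0.704 0.285 0.04 ]
top beaker 0.62 [406.9 141.2] 532 [array([406.9, 139.3]), array([21.9, 29.1]), np.float64(63.4)] [ 0.702 -0.336  0.04 ]
top beaker 0.5 [195.6 138.8] 453 [array([195., 140.]), array([26.9, 19.8]), np.float64(45.0)] [0.704 0.287 0.04 ]
```

View pics/top0.png

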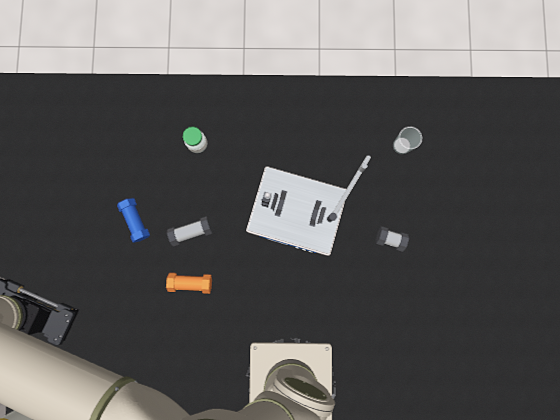

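View pics/scene0.png

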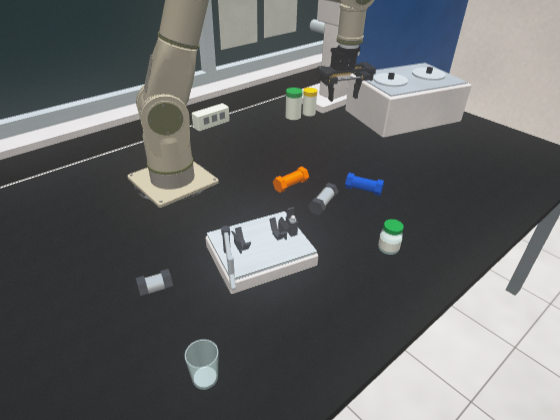

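The candidates in the top view are steel (189,231), steel (392,239), blue (133,220) and orange (189,283). The steel one at (189,231) fits, because its 43 px length beats the short one's 33 px. I'll confirm that in a crop.

```bash
python3 - <<'E'
from h import *
im=cv2.imread("pics/top0.png")[135:275,155:421]
cv2.imwrite("pics/crop1.png",cv2.resize(im,None,fx=3,fy=3,interpolation=cv2.INTER_CUBIC))
im=cv2.imread("pics/scene0.png")[170:300,200:345]
cv2.imwrite("pics/crop2.png",cv2.resize(im,None,fx=4.5,fy=4.5,interpolation=cv2.INTER_CUBIC))
E
```

```text
(no output)
```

View pics/crop1.png

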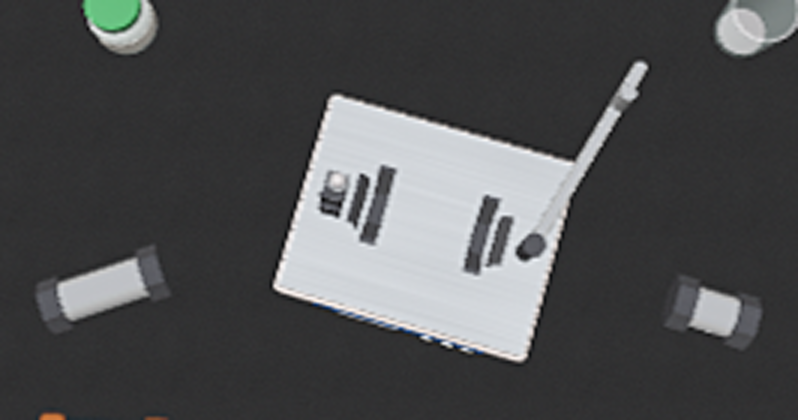

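View pics/crop2.png

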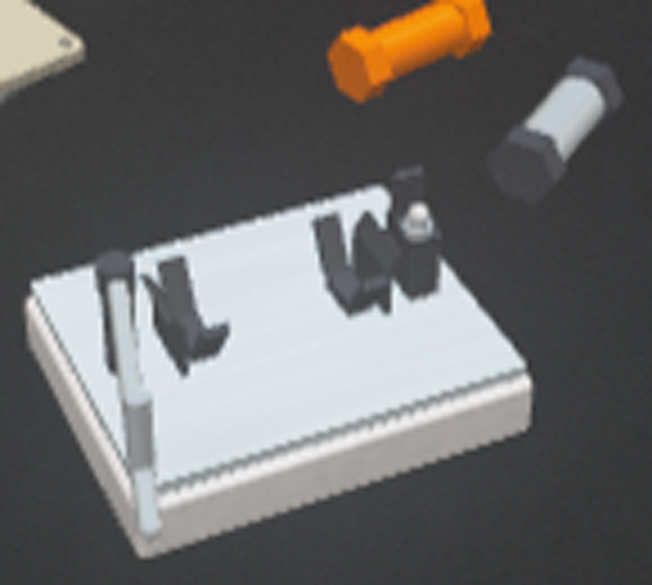

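Crop 1 shows the long steel canister spanning (38,305) to (170,270), i.e. top (189,231), and the short one near (712,312). So the long one is at top (189,231). The hub is at crop (533,245) and the bar tip at (642,67). In crop 2 the plunger is at (417,215).

```bash
cat > fit.py <<'E'
from h import *
from scipy.optimize import least_squares, minimize
def T(p,X): c,s=np.cos(p[2]),np.sin(p[2]); return np.array([p[0]+c*X[0]-s*X[1],p[1]+s*X[0]+c*X[1],X[2]])
def canmodel(p,z0=.0,L=.12):  # p x,y,yaw ; z0 underside
    a=np.arange(6)*np.pi/3; parts=[]
    hexa=np.c_[.0266*np.cos(a),z0+.023+.0266*np.sin(a)]
    b=np.arange(16)*np.pi/8; bar=np.c_[.02*np.cos(b),z0+.023+.02*np.sin(b)]
    for S,y0,y1 in((hexa,-L/2,-L/2+.02),(bar,-L/2+.02,L/2-.02),(hexa,L/2-.02,L/2)):
        parts.append([T(p,(x,y,z)) for x,z in S for y in(y0,y1)])
    return parts
def render(cam,p,z0=0.,S=8):
    m=np.zeros((420*4,560*4),np.uint8)
    for q in canmodel(p,z0):
        u=np.array([proj(cam,X) for X in q]); u=((u+.5)*4-.5)
        cv2.fillConvexPoly(m,np.round(cv2.convexHull(u.astype(np.float32))*16).astype(np.int32),255,shift=4)
    return cv2.resize(m,(560,420),interpolation=cv2.INTER_AREA)/255.
def fitcan(masks,p0,z0=0.):
    f=lambda q:sum(np.abs(render(c,[q[0]/100,q[1]/100,q[2]],z0)-m).sum() for c,m in masks.items())
    s=minimize(f,[p0[0]*100,p0[1]*100,p0[2]],method="Nelder-Mead",options=dict(initial_simplex=[[p0[0]*100+a,p0[1]*100+b,p0[2]+d] for a,b,d in((0,0,0),(1,0,0),(0,1,0),(0,0,.15))],maxiter=120))
    return [s.x[0]/100,s.x[1]/100,s.x[2]],s.fun
E
python3 - <<'E'
from fit import *
t=lambda x,y:((x+.5)/3-.5+155,(y+.5)/3-.5+135)
s=lambda x,y:((x+.5)/4.5-.5+200,(y+.5)/4.5-.5+170)
F=[("top",t(333,95),(.1,.125,.058)),("top",t(577,163),(.1,-.125,.058)),("top",t(524,360),(-.1,-.125,.058)),("top",t(275,288),(-.1,.125,.058)),
("top",t(532,243),(0,-.095,.136)),("top",t(378,205.5),(0,.05,.091)),("top",t(480.5,234.5),(0,-.05,.091)),
("scene",s(115,260),(0,-.095,.136)),("scene",s(33,285),(-.1,-.125,.058)),("scene",s(380,187),(-.1,.125,.058)),("scene",s(527,370),(.1,.125,.058))]
f=lambda p:np.concatenate([proj(c,T(p,X))-u for c,u,X in F])
o=least_squares(f,[.5,-.03,-.25],loss="soft_l1");print("cradle",o.x.round(4),np.degrees(o.x[2]));print(f(o.x).reshape(-1,2).round(1).tolist())
p=o.x
g=lambda a:np.concatenate([proj(c,T(p,(.19*np.sin(a[0]),-.095+.19*np.cos(a[0]),.125)))-u for c,u in(("top",t(641,68)),("scene",s(151,527)))])
k=least_squares(g,[1.6]);print("keeper",k.x,k.fun)
for a in (0,k.x[0]): print("pin",T(p,(.15*np.sin(a),-.095+.15*np.cos(a),.155)).round(4))
masks={}
for c,pt in(("top",(189,231)),("scene",(323,198))):
    q=min(r.cut_out(c,"canister_mid"),key=lambda q:np.hypot(*(np.array(q["point"])-pt)));masks[c]=q["mask"].astype(float);print(q["point"])
for ms in(masks,{"top":masks["top"]},{"scene":masks["scene"]}):
    b=min((fitcan(ms,(.43,.29,y)) for y in(-.3,.3,1.)),key=lambda b:b[1]);print("can",np.round(b[0],4),b[1],np.degrees(b[0][2]))
st=r.read_state();print(st["time"],st["eef_pos"],np.round(st["tool_rot"],4),st["finger_gap"])
E
```

```text
cradle [ 0.4946 -0.0135 -0.274 ] -15.701253981338802
[[-0.5, -2.1], [1.8, -0.8], [0.9, 0.9], [-1.2, -0.0], [1.0, 0.2], [-0.2, -0.2], [0.3, 0.1], [-0.3, 0.1], [-3.3, -1.6], [1.1, -2.2], [2.4, -1.2]]
keeper [1.83445334] [-0.45310041 -0.28063773 -0.46206685 -0.30522763]
pin [0.5095 0.0394 0.155 ]
pin [ 0.5977 -0.1818  0.155 ]
[188.3, 230.8]
[323.1, 196.0]Traceback (most recent call last):
  File "<stdin>", line 17, in <module>
  File "<stdin>", line 17, in <genexpr>
  File "fit.py", line 19, in fitcan
    s=minimize(f,[p0[0]*100,p0[1]*100,p0[2]],method="Nelder-Mead",options=dict(initial_simplex=[[p0[0]*100+a,p0[1]*100+b,p0[2]+d] for a,b,d in((0,0,0),(1,0,0),(0,1,0),(0,0,.15))],maxiter=120))
    res = _minimize_neldermead(fun, x0, args, callback, bounds=bounds,
                               **options)
    fxcc = func(xcc)
    fx = function(np.copy(x), *(wrapper_args + args))
  File "fit.py", line 18, in <lambda>
    f=lambda q:sum(np.abs(render(c,[q[0]/100,q[1]/100,q[2]],z0)-m).sum() for c,m in masks.items())
               ~~~^^^^^^^^^^^^^^^^^^^^^^^^^^^^^^^^^^^^^^^^^^^^^^^^^^^^^^^^^^^^^^^^^^^^^^^^^^^^^^^^
  File "fit.py", line 18, in <genexpr>
    f=lambda q:sum(np.abs(render(c,[q[0]/100,q[1]/100,q[2]],z0)-m).sum() for c,m in masks.items())
                          ~~~~~~^^^^^^^^^^^^^^^^^^^^^^^^^^^^^^^
  File "fit.py", line 14, in render
    u=np.array([proj(cam,X) for X in q]); u=((u+.5)*4-.5)
                ~~~~^^^^^^^
  File "h.py", line 9, in proj
    p=r.camera_params(cam);c=np.array(p["R"])@np.array(X)+np.array(p["t"]);return np.array([p["fx"]*c[0]/c[2]+p["cx"],p["fy"]*c[1]/c[2]+p["cy"]])
ValueError: time passes only in moves, steps and waits
```

```bash
python3 - <<'E'
s=open('h.py').read().replace('def ray','P={c:r.camera_params(c) for c in("scene","top")}\ndef ray',1).replace('p=r.camera_params(cam)','p=P[cam]')
open('h.py','w').write(s)
E
python3 - <<'E'
from fit import *
t=lambda x,y:((x+.5)/3-.5+155,(y+.5)/3-.5+135)
s=lambda x,y:((x+.5)/4.5-.5+200,(y+.5)/4.5-.5+170)
F=[("top",t(333,95),(1,1,.058)),("top",t(577,163),(1,-1,.058)),("top",t(524,360),(-1,-1,.058)),("top",t(275,288),(-1,1,.058)),
("top",t(532,243),(0,-.095,.136)),("top",t(378,205.5),(0,.05,.091)),("top",t(480.5,234.5),(0,-.05,.091)),
("scene",s(115,260),(0,-.095,.136)),("scene",s(33,285),(-1,-1,.058)),("scene",s(380,187),(-1,1,.058)),("scene",s(527,370),(1,1,.058))]
def f(p):
    return np.concatenate([proj(c,T(p,(X[0]*p[3],X[1]*p[4],X[2]) if abs(X[1])==1 else X))-u for c,u,X in F])
o=least_squares(f,[.5,-.03,-.25,.1,.125],loss="soft_l1",x_scale=[.1,.1,.1,.1,.1]);print("cradle",o.x.round(4),np.degrees(o.x[2]));print(f(o.x).reshape(-1,2).round(1).tolist())
p=o.x
g=lambda a:np.concatenate([proj(c,T(p,(.19*np.sin(a[0]),-.095+.19*np.cos(a[0]),.125)))-u for c,u in(("top",t(641,68)),("scene",s(151,527)))])
k=least_squares(g,[1.6]);print("keeper",k.x,k.fun)
for a in (0,k.x[0]): print("pin",T(p,(.15*np.sin(a),-.095+.15*np.cos(a),.155)).round(4))
masks={}
for c,pt in(("top",(189,231)),("scene",(323,198))):
    q=min(r.cut_out(c,"canister_mid"),key=lambda q:np.hypot(*(np.array(q["point"])-pt)));masks[c]=q["mask"].astype(float)
for ms in(masks,{"top":masks["top"]},{"scene":masks["scene"]}):
    b=min((fitcan(ms,(.43,.29,y)) for y in(-.3,.3)),key=lambda b:b[1]);print("can",np.round(b[0],4),b[1],np.degrees(b[0][2]))
st=r.read_state();print(st["time"],st["eef_pos"],np.round(st["tool_rot"],4),st["finger_gap"])
E
```

```text
cradle [ 0.4944 -0.013  -0.2715  0.0964  0.1204] -15.553374514165244
[[0.4, -0.3], [-0.3, -0.1], [-0.4, -0.8], [0.6, -0.5], [0.8, 0.2], [-0.4, -0.1], [0.2, 0.1], [-0.1, -0.0], [-1.2, -1.3], [0.2, -1.3], [0.3, -1.8]]
keeper [1.83901066] [-0.49154796 -0.21733288 -0.47102614 -0.3757045 ]
pin [0.5091 0.04   0.155 ]
pin [ 0.5976 -0.1816  0.155 ]
can [0.433  0.2984 0.3164] 127.52549019607842 18.125539358092826
can [0.4312 0.298  0.3311] 70.64313725490196 18.969257901769602
can [0.4344 0.2989 0.3284] 32.909803921568624 18.81711207279179
1.1 [0.23634581 0.57861885 0.22257364] [[-9.257e-01  3.782e-01  0.000e+00]
 [ 3.782e-01  9.257e-01  1.000e-04]
 [ 0.000e+00  1.000e-04 -1.000e+00]] 0.999083251026022
```

```bash
cat > go.py <<'E'
import sys; from h import *
from scipy.spatial.transform import Rotation as Ro
def row(tgt,yaw,p=None,R=None):
    s=r.read_state(); p=np.array(s["eef_pos"]) if p is None else np.array(p); R=np.array(s["tool_rot"]) if R is None else R
    a=np.radians(yaw);y=np.array([np.cos(a),np.sin(a),0]);z=np.array([0,0,-1.]);Rt=np.c_[np.cross(y,z),y,z]
    return np.r_[R.T@(np.array(tgt)-p)/.2,np.degrees(Ro.from_matrix(R.T@Rt).as_rotvec())/90]
if __name__=="__main__":
    print(row([float(v) for v in sys.argv[1:4]],float(sys.argv[4])).round(4).tolist())
E
python3 go.py .432 .298 .11 18.8
```

```text
[-1.4363, -0.929, 0.5628, 0.0, -0.0, 0.5442]
```

>>> step_arm:
  commands: [-0.3, -0.2, 0.1, 0, 0, 0.15, 1, -0.6, -0.4, 0.2, 0, 0, 0.3, 1, -0.95, -0.6, 0.3, 0, 0, 0.4, 1, -1, -0.65, 0.35, 0, 0, 0.5, 1, -1, -0.65, 0.35, 0, 0, 0.5442, 1, -1, -0.65, 0.35, 0, 0, 0.5442, 1, -1, -0.65, 0.35, 0, 0, 0.5442, 1]

```text
time: 1.8
eef_pos: [0.373, 0.3816, 0.1525]
tool_rot: [[-0.318, 0.948, -0.0], [0.948, 0.318, -0.0], [0.0, -0.0, -1.0]]
wrist_force: [-0.1, -0.1, 0.2]
finger_gap: 0.998
finger_force: 0.0
```

```bash
python3 go.py .432 .298 .11 18.8
```

```text
[-0.4903, 0.1466, 0.2125, -0.0001, -0.0, -0.0026]
```

>>> step_arm:
  commands: [-0.25, 0.07, 0.1, 0, 0, 0, 1, -0.45, 0.14, 0.2, 0, 0, 0, 1, -0.49, 0.147, 0.21, 0, 0, 0, 1, -0.49, 0.147, 0.35, 0, 0, 0, 1, -0.49, 0.147, 0.5, 0, 0, 0, 1, -0.49, 0.147, 0.65, 0, 0, 0, 1, -0.49, 0.147, 0.73, 0, 0, 0, 1, -0.49, 0.147, 0.73, 0, 0, 0, 1]

```text
time: 2.6
eef_pos: [0.4298, 0.3, 0.0047]
tool_rot: [[-0.327, 0.945, -0.003], [0.945, 0.327, -0.002], [-0.001, -0.003, -1.0]]
wrist_force: [0.2, 0.3, 0.1]
finger_gap: 1.003
finger_force: 0.0
```

```bash
python3 - <<'E'
from h import *
cv2.imwrite("pics/s1.png",cv2.resize(r.get_image("scene")[130:260,250:410],None,fx=4.5,fy=4.5,interpolation=cv2.INTER_CUBIC))
E
```

```text
(no output)
```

View pics/s1.png

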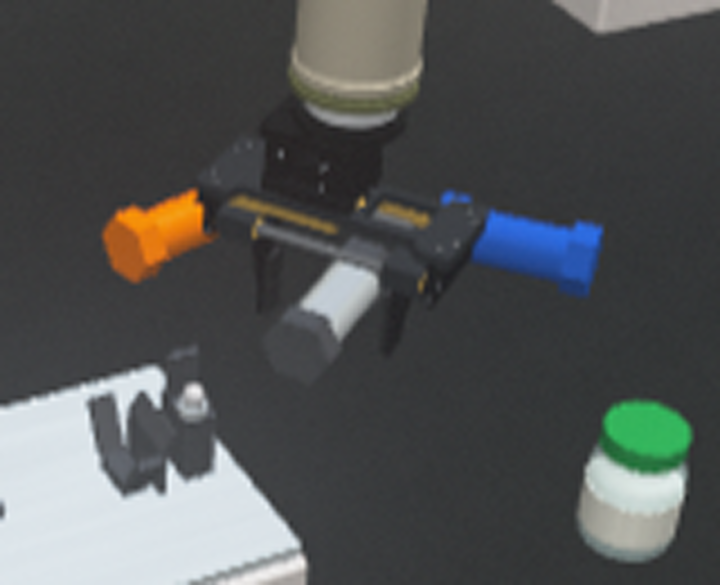

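The fingers straddle the steel barrel, at crop (265,290) and (395,320). Now I'll grip it.

>>> step_arm:
  commands: [0, 0, -0.01, 0, 0, 0, 0.7, 0, 0, -0.01, 0, 0, 0, 0.4, 0, 0, -0.01, 0, 0, 0, 0.2, 0, 0, -0.01, 0, 0, 0, 0.2, 0, 0, -0.01, 0, 0, 0, 0.2, 0, 0, -0.01, 0, 0, 0, 0.2, 0, 0, -0.01, 0, 0, 0, 0.2, 0, 0, -0.01, 0, 0, 0, 0.2, 0, 0, -0.01, 0, 0, 0, 0.2]
  grip_force: 30

```text
time: 3.55
eef_pos: [0.4319, 0.2994, 0.0086]
tool_rot: [[-0.322, 0.947, 0.0], [0.947, 0.322, 0.0], [0.0, 0.0, -1.0]]
wrist_force: [1.4, -0.7, 0.6]
finger_gap: 0.449
finger_force: 30.0
```

>>> step_arm:
  commands: [0, 0, -0.1, 0, 0, 0, 0.2, 0, 0, -0.3, 0, 0, 0, 0.2, 0, 0, -0.5, 0, 0, 0, 0.2, 0, 0, -0.7, 0, 0, 0, 0.2, 0, 0, -0.75, 0, 0, 0, 0.2, 0, 0, -0.75, 0, 0, 0, 0.2, 0, 0, -0.75, 0, 0, 0, 0.2]

```text
time: 4.25
eef_pos: [0.4309, 0.2988, 0.1567]
tool_rot: [[-0.322, 0.947, -0.002], [0.947, 0.322, -0.002], [-0.001, -0.002, -1.0]]
wrist_force: [-0.3, 0.1, -3.6]
finger_gap: 0.453
finger_force: 30.0
```

```bash
python3 go.py .4944 -.013 .16 -15.6
```

```text
[-1.578, -0.202, -0.0144, -0.0013, 0.001, 0.3823]
```

>>> step_arm:
  commands: [-0.15, -0.02, 0, 0, 0, 0.05, 0.2, -0.35, -0.05, 0, 0, 0, 0.1, 0.2, -0.55, -0.08, 0, 0, 0, 0.16, 0.2, -0.75, -0.1, 0, 0, 0, 0.22, 0.2, -0.92, -0.12, 0, 0, 0, 0.27, 0.2, -1, -0.13, 0, 0, 0, 0.3, 0.2, -1, -0.13, 0, 0, 0, 0.3, 0.2, -1, -0.13, 0, 0, 0, 0.3, 0.2]

```text
time: 5.05
eef_pos: [0.4708, 0.1019, 0.1574]
tool_rot: [[0.142, 0.99, -0.002], [0.99, -0.142, -0.0], [-0.001, -0.002, -1.0]]
wrist_force: [-0.7, 0.8, -3.0]
finger_gap: 0.447
finger_force: 30.0
```

```bash
python3 go.py .4944 -.013 .16 -15.6
```

```text
[-0.552, 0.1982, -0.0128, -0.0011, 0.0005, 0.0826]
```

>>> step_arm:
  commands: [-0.15, 0.05, 0, 0, 0, 0.02, 0.2, -0.32, 0.11, 0, 0, 0, 0.05, 0.2, -0.47, 0.17, 0, 0, 0, 0.07, 0.2, -0.552, 0.198, -0.012, 0, 0, 0.0826, 0.2, -0.552, 0.198, -0.012, 0, 0, 0.0826, 0.2, -0.552, 0.198, -0.012, 0, 0, 0.0826, 0.2, -0.552, 0.198, -0.012, 0, 0, 0.0826, 0.2, -0.552, 0.198, -0.012, 0, 0, 0.0826, 0.2]

```text
time: 5.85
eef_pos: [0.4949, -0.0118, 0.1608]
tool_rot: [[0.267, 0.964, -0.0], [0.964, -0.267, 0.0], [0.0, -0.0, -1.0]]
wrist_force: [0.8, 0.1, -3.0]
finger_gap: 0.449
finger_force: 30.0
```

```bash
python3 - <<'E'
from fit import *
im=r.get_image("scene");cv2.imwrite("pics/s2.png",cv2.resize(im[160:300,190:345],None,fx=4.2,fy=4.2,interpolation=cv2.INTER_CUBIC))
it=r.get_image("top");cv2.imwrite("pics/t2.png",cv2.resize(it[150:270,230:380],None,fx=5,fy=5,interpolation=cv2.INTER_CUBIC))
s=r.read_state();print(np.round(s["eef_pos"],4))
z0=s["eef_pos"][2]-.0086
for c in("scene","top"):
  for q in r.cut_out(c,"canister_mid"):
    print(c,q["score"],q["point"],q["mask"].sum(),proj(c,(*s["eef_pos"][:2],z0+.023)))
E
```

```text
[ 0.495  -0.0124  0.1609]
scene 0.92 [365.2, 181.4] 514 [260.16948811 205.40116192]
scene 0.8 [247.7, 207.4] 496 [260.16948811 205.40116192]
scene 0.78 [295.4, 179.8] 339 [260.16948811 205.40116192]
top 0.88 [130.5, 220.5] 729 [298.95770596 203.84879301]
top 0.59 [190.4, 285.9] 661 [298.95770596 203.84879301]
```

View pics/s2.png

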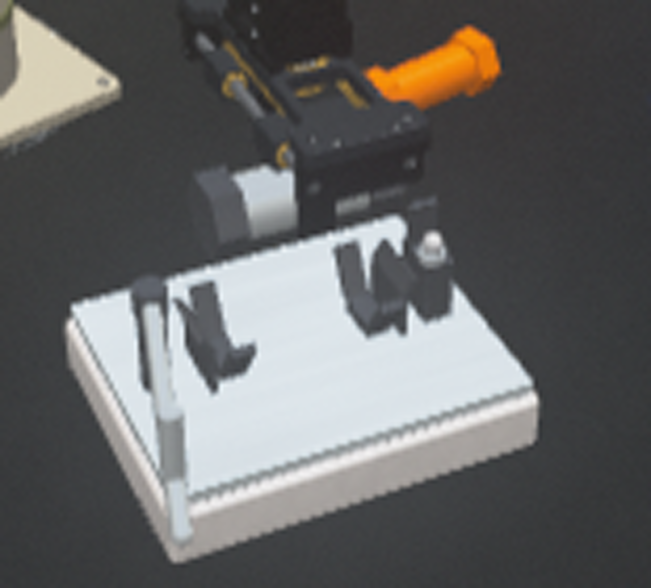

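View pics/t2.png

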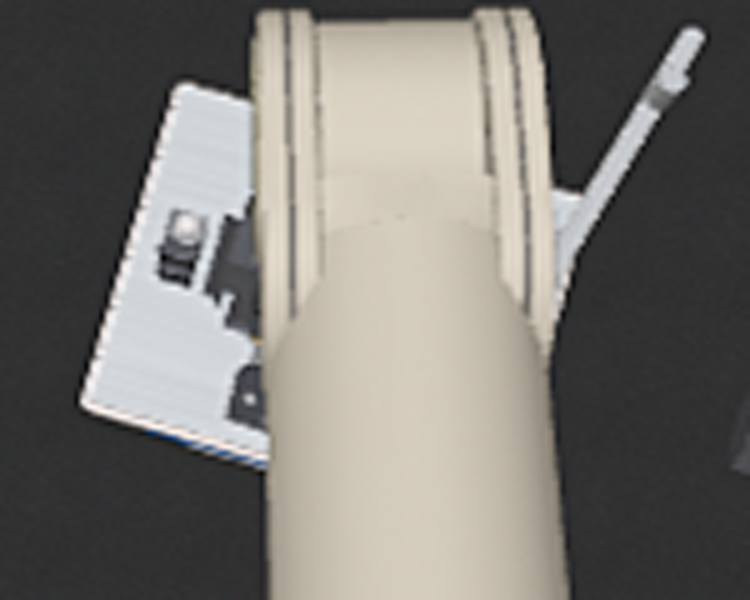

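```bash
python3 - <<'E'
from fit import *
s=r.read_state();e=s["eef_pos"];yaw=np.arctan2(s["tool_rot"][1][1],s["tool_rot"][0][1]);z0=e[2]-.0086
im=cv2.imread("pics/s2.png")
v=lambda u:((np.array(u)-[190,160]+.5)*4.2-.5)
o=im.copy()
for dy,col in((0,(0,0,255)),):
    p=[e[0]-np.sin(yaw)*dy,e[1]+np.cos(yaw)*dy,yaw]
    for part in canmodel(p,z0):
        h=cv2.convexHull(np.array([v(proj("scene",X)) for X in part],np.float32)).astype(int);cv2.polylines(o,[h],True,col,1)
c=[.4944,-.013,-.2715]
for X in [(0,-.095,.136),(0,.095,.115)]: cv2.circle(o,tuple(v(proj("scene",T(c,X))).astype(int)),3,(0,255,0),1)
for sy in(-.058,-.042,.042,.058): # saddle floor profile
    w=.0133;q=[T(c,(x,sy,z)) for x,z in((-.0276,.091),(-.0143,.068),(.0143,.068),(.0276,.091))]
    cv2.polylines(o,[np.array([v(proj("scene",X)) for X in q]).astype(int)],False,(0,255,255),1)
cv2.imwrite("pics/s3.png",cv2.resize(o[130:420,100:480],None,fx=2.05,fy=2.05))
for k in(-.01,.01): print(v(proj("scene",T(p,(0,k,z0+.023))))-v(proj("scene",T(p,(0,0,z0+.023)))))
E
```

```text
[-15.33164944   4.08007606]
[15.22931298 -4.05284216]
```

View pics/s3.png

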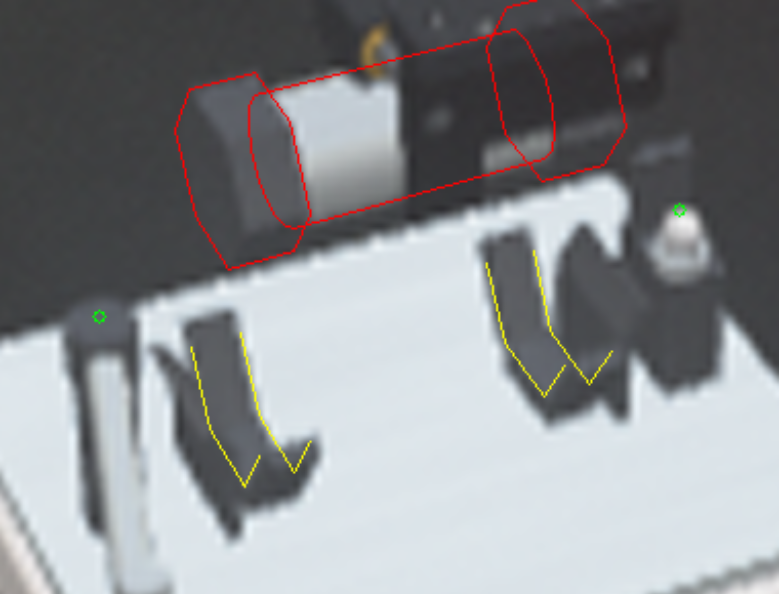

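The gripped canister's outline matches its prediction to about 2 mm, with the cap at crop (240,160). The saddles at (240,410) and (550,320) and the hub at (100,318) fit too. Lowering now.

>>> step_arm:
  commands: [0, 0, 0.08, 0, 0, 0, 0.2, 0, 0, 0.18, 0, 0, 0, 0.2, 0, 0, 0.26, 0, 0, 0, 0.2, 0, 0, 0.32, 0, 0, 0, 0.2, 0, 0, 0.36, 0, 0, 0, 0.2, 0, 0, 0.37, 0, 0, 0, 0.2, 0, 0, 0.375, 0, 0, 0, 0.2, 0, 0, 0.38, 0, 0, 0, 0.2, 0, 0, 0.385, 0, 0, 0, 0.2, 0, 0, 0.385, 0, 0, 0, 0.2]

```text
time: 7.05
eef_pos: [0.4952, -0.0132, 0.0841]
tool_rot: [[0.269, 0.963, 0.0], [0.963, -0.269, 0.0], [0.0, 0.0, -1.0]]
wrist_force: [0.0, 0.4, -3.3]
finger_gap: 0.454
finger_force: 30.0
```

>>> step_arm:
  commands: [0, 0, 0.005, 0, 0, 0, 0.2, 0, 0, 0.01, 0, 0, 0, 0.2, 0, 0, 0.015, 0, 0, 0, 0.2, 0, 0, 0.02, 0, 0, 0, 0.2, 0, 0, 0.024, 0, 0, 0, 0.2, 0, 0, 0.024, 0, 0, 0, 0.2]

```text
time: 7.65
eef_pos: [0.4949, -0.0133, 0.079]
tool_rot: [[0.269, 0.963, -0.0], [0.963, -0.269, 0.0], [-0.0, -0.0, -1.0]]
wrist_force: [-0.3, -0.9, -3.1]
finger_gap: 0.45
finger_force: 30.0
```

>>> step_arm:
  commands: [0, 0, 0.004, 0, 0, 0, 0.2, 0, 0, 0.008, 0, 0, 0, 0.2, 0, 0, 0.011, 0, 0, 0, 0.2, 0, 0, 0.014, 0, 0, 0, 0.2, 0, 0, 0.014, 0, 0, 0, 0.2, 0, 0, 0.014, 0, 0, 0, 0.2]

```text
time: 8.25
eef_pos: [0.4951, -0.0133, 0.0766]
tool_rot: [[0.269, 0.963, 0.0], [0.963, -0.269, 0.0], [0.0, -0.0, -1.0]]
wrist_force: [-3.6, 0.5, 5.2]
finger_gap: 0.45
finger_force: 30.0
```

>>> step_arm:
  commands: [0, -0.002, 0, 0, 0, 0, 0.2, 0, -0.004, 0.002, 0, 0, 0, 0.2, 0, -0.004, 0.004, 0, 0, 0, 0.2, 0, -0.004, 0.004, 0, 0, 0, 0.2]

```text
time: 8.65
eef_pos: [0.4951, -0.0132, 0.0765]
tool_rot: [[0.27, 0.963, 0.002], [0.963, -0.27, 0.0], [0.001, 0.001, -1.0]]
wrist_force: [-3.6, -0.7, 11.5]
finger_gap: 0.447
finger_force: 30.0
```

>>> step_arm:
  commands: [0, -0.002, -0.002, 0, 0, 0, 0.2, 0, -0.002, -0.003, 0, 0, 0, 0.48, 0, -0.002, -0.003, 0, 0, 0, 0.55, 0, -0.002, -0.003, 0, 0, 0, 0.65, 0, -0.002, -0.003, 0, 0, 0, 0.8, 0, -0.002, -0.003, 0, 0, 0, 0.9, 0, -0.002, -0.003, 0, 0, 0, 0.9]
  grip_force: 5

```text
time: 9.35
eef_pos: [0.4938, -0.0129, 0.076]
tool_rot: [[0.269, 0.963, -0.0], [0.963, -0.269, 0.0], [0.0, -0.0, -1.0]]
wrist_force: [-0.7, 0.5, 0.2]
finger_gap: 0.828
finger_force: 0.0
```

>>> step_arm:
  commands: [0, 0, -0.05, 0, 0, 0, 0.9, 0, 0, -0.15, 0, 0, 0, 0.9, 0, 0, -0.3, 0, 0, 0, 0.9, 0, 0, -0.5, 0, 0, 0, 0.9, 0, 0, -0.7, 0, 0, 0, 0.9, 0, 0, -0.82, 0, 0, 0, 0.9, 0, 0, -0.82, 0, 0, 0, 0.9, 0, 0, -0.82, 0, 0, 0, 0.9]

```text
time: 10.15
eef_pos: [0.494, -0.013, 0.2407]
tool_rot: [[0.27, 0.963, 0.001], [0.963, -0.27, 0.001], [0.001, 0.001, -1.0]]
wrist_force: [-0.5, -0.3, -0.7]
finger_gap: 0.901
finger_force: 0.0
```

```bash
python3 - <<'E'
from fit import *
from go import row
im=r.get_image("scene")
o=cv2.resize(im[190:290,195:330],None,fx=5.8,fy=5.8,interpolation=cv2.INTER_CUBIC)
v=lambda u:((np.array(u)-[195,190]+.5)*5.8-.5)
c=[.494,-.013,-.2715]
for part in canmodel(c,.068):
    h=cv2.convexHull(np.array([v(proj("scene",X)) for X in part],np.float32)).astype(int);cv2.polylines(o,[h],True,(0,0,255),1)
cv2.imwrite("pics/s4.png",o)
c=[.4944,-.013,-.2715];a=1.839
print(T(c,(.15*np.sin(a),-.095+.15*np.cos(a),.24)),np.degrees(-a+c[2]));print(row(T(c,(.15*np.sin(a),-.095+.15*np.cos(a),.24)),np.degrees(-a+c[2])).round(3).tolist())
E
```

```text
[ 0.59760235 -0.18160239  0.24      ] -120.92274266236025
[-0.672, 0.728, -0.001, -0.0, 0.0, 1.17]
```

View pics/s4.png

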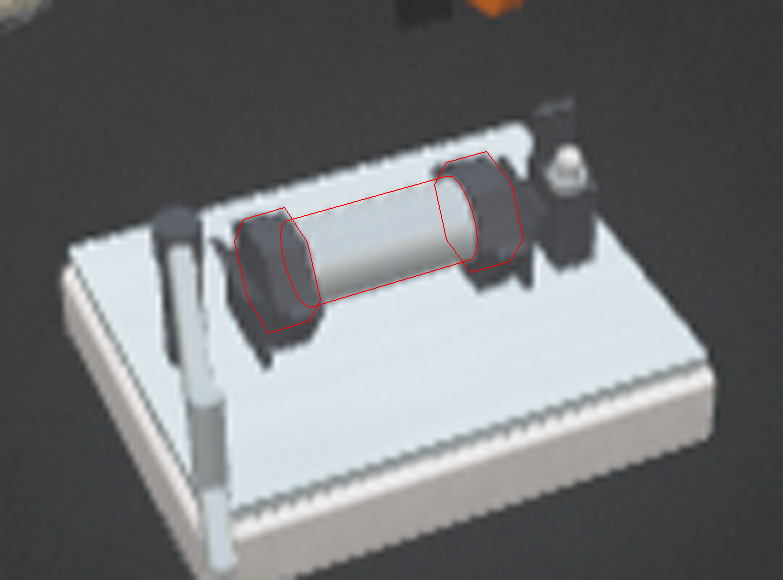

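The canister lies between the end stops, caps at (280,280) and (480,220). It sits level and slightly below the predicted outline, so it is seated. Next is the keeper.

>>> step_arm:
  commands: [-0.1, 0.1, 0, 0, 0, 0.08, 0.5, -0.2, 0.22, 0, 0, 0, 0.16, 0.5, -0.32, 0.36, 0, 0, 0, 0.24, 0.5, -0.45, 0.5, 0, 0, 0, 0.32, 0.5, -0.6, 0.64, 0, 0, 0, 0.4, 0.5, -0.67, 0.728, 0, 0, 0, 0.48, 0.5, -0.672, 0.728, 0, 0, 0, 0.56, 0.5, -0.672, 0.728, 0, 0, 0, 0.64, 0.5, -0.672, 0.728, 0, 0, 0, 0.72, 0.5, -0.672, 0.728, 0, 0, 0, 0.8, 0.5, -0.672, 0.728, 0, 0, 0, 0.8, 0.5]

```text
time: 11.3
eef_pos: [0.5973, -0.1815, 0.2388]
tool_rot: [[0.999, 0.039, -0.002], [0.039, -0.999, -0.0], [-0.002, 0.0, -1.0]]
wrist_force: [0.5, 1.2, -0.5]
finger_gap: 0.501
finger_force: 0.0
```

```bash
python3 go.py .5976 -.1816 .2 -120.9;python3 -c "
from h import *
print(np.round(r.read_state()['joints'],1))"
```

```text
[0.0019, 0.0003, 0.1939, 0.0005, 0.0015, 0.3682]
[-22.4  23.2  47.2  84.4 -17.   79.9 -62.3]
```

>>> step_arm:
  commands: [0, 0, 0.05, 0, 0, 0.09, 0.5, 0, 0, 0.1, 0, 0, 0.18, 0.5, 0, 0, 0.15, 0, 0, 0.27, 0.5, 0, 0, 0.2, 0, 0, 0.368, 0.5, 0, 0, 0.25, 0, 0, 0.368, 0.5, 0, 0, 0.3, 0, 0, 0.368, 0.5, 0, 0, 0.34, 0, 0, 0.368, 0.5, 0, 0, 0.34, 0, 0, 0.368, 0.5]

```text
time: 12.1
eef_pos: [0.5973, -0.1814, 0.1708]
tool_rot: [[0.861, -0.509, -0.002], [-0.509, -0.861, 0.001], [-0.002, 0.0, -1.0]]
wrist_force: [0.1, 1.0, 0.5]
finger_gap: 0.502
finger_force: 0.0
```

```bash
python3 - <<'E'
from fit import *
it=r.get_image("top")[130:240,300:420]; s=r.get_image("scene")[190:330,170:300]
cv2.imwrite("pics/p1.png",np.hstack([cv2.resize(it,(390,390),interpolation=2),cv2.resize(s,(390,390),interpolation=2)]))
E
```

```text
(no output)
```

View pics/p1.png

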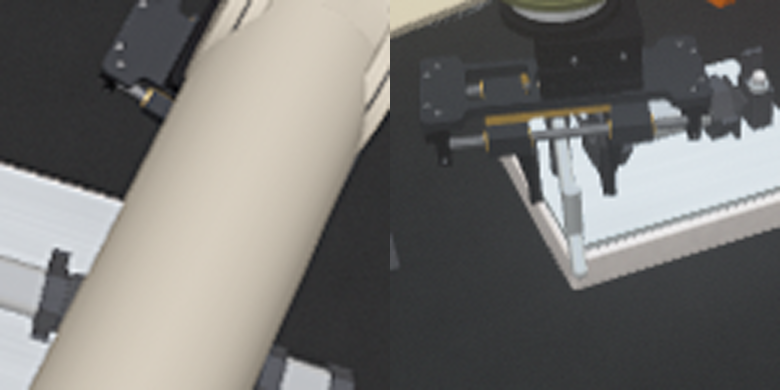

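The pin, at about (570,175) in the right half, stands between the fingers at (535,190) and (610,185). Going down to close loosely.

>>> step_arm:
  commands: [0, 0, 0.05, 0, 0, 0, 0.5, 0, 0, 0.1, 0, 0, 0, 0.5, 0, 0, 0.144, 0, 0, 0, 0.5, 0, 0, 0.144, 0, 0, 0, 0.4, 0, 0, 0.144, 0, 0, 0, 0.3, 0, 0, 0.144, 0, 0, 0, 0.1, 0, 0, 0.144, 0, 0, 0, 0.1, 0, 0, 0.144, 0, 0, 0, 0.1, 0, 0, 0.144, 0, 0, 0, 0.1, 0, 0, 0.144, 0, 0, 0, 0.1]
  grip_force: 5

```text
time: 13.2
eef_pos: [0.5981, -0.1817, 0.1436]
tool_rot: [[0.859, -0.511, 0.001], [-0.511, -0.859, -0.0], [0.001, -0.0, -1.0]]
wrist_force: [0.5, -1.6, 1.4]
finger_gap: 0.157
finger_force: 5.0
```

>>> step_arm:
  commands: [-0.003, -0.065, 0, 0, 0, -0.056, 0.2, -0.011, -0.13, 0, 0, 0, -0.111, 0.2, -0.026, -0.194, 0, 0, 0, -0.167, 0.2, -0.045, -0.257, 0, 0, 0, -0.222, 0.2, -0.07, -0.317, 0, 0, 0, -0.278, 0.2, -0.1, -0.375, 0, 0, 0, -0.333, 0.2, -0.136, -0.43, 0, 0, 0, -0.389, 0.2, -0.175, -0.482, 0, 0, 0, -0.444, 0.2, -0.175, -0.482, 0, 0, 0, -0.444, 0.2]

```text
time: 14.1
eef_pos: [0.6172, -0.0788, 0.1432]
tool_rot: [[0.986, 0.164, -0.0], [0.164, -0.986, 0.001], [-0.0, -0.001, -1.0]]
wrist_force: [0.3, -0.0, -0.0]
finger_gap: 0.2
finger_force: 0.0
```

```bash
cat > kp.py <<'E'
from fit import *
c=[.4944,-.013,-.2715];s=r.read_state();h=T(c,(0,-.095,0));d=np.array(s["eef_pos"])-h
ang=c[2]+np.pi/2-np.arctan2(d[1],d[0]);ty=np.arctan2(s["tool_rot"][1][1],s["tool_rot"][0][1])
print("angle",ang.round(4),"radius",np.hypot(*d[:2]).round(4),"tool",(c[2]-ty).round(4),s["wrist_force"],s["joints"])
E
python3 kp.py
```

```text
angle 1.1277 radius 0.1504 tool 1.1347 [ 0.33264838 -0.04070856 -0.01820466] [-28.65980735  25.8922445   41.73218084  91.81061191 -18.17736845
  69.2939146  -63.85457462]
```

>>> step_arm:
  commands: [-0.003, -0.065, 0, 0, 0, -0.056, 0.2, -0.011, -0.13, 0, 0, 0, -0.111, 0.2, -0.026, -0.194, 0, 0, 0, -0.167, 0.2, -0.045, -0.257, 0, 0, 0, -0.222, 0.2, -0.07, -0.317, 0, 0, 0, -0.278, 0.2, -0.1, -0.375, 0, 0, 0, -0.333, 0.2, -0.136, -0.43, 0, 0, 0, -0.389, 0.2, -0.175, -0.482, 0, 0, 0, -0.444, 0.2, -0.22, -0.53, 0, 0, 0, -0.5, 0.2, -0.268, -0.574, 0, 0, 0, -0.556, 0.2, -0.268, -0.574, 0, 0, 0, -0.556, 0.2]

```text
time: 15.2
eef_pos: [0.5451, 0.0241, 0.1433]
tool_rot: [[0.512, 0.859, -0.001], [0.859, -0.512, 0.001], [0.001, -0.001, -1.0]]
wrist_force: [-0.3, -0.9, -1.2]
finger_gap: 0.196
finger_force: 0.0
```

```bash
python3 kp.py
```

```text
angle 0.2631 radius 0.1495 tool 0.2656 [-0.3136995  -0.86797347 -1.18946222] [-35.28828995  13.39181294  32.10807248 103.17639562  -7.82838213
  65.64972308 -31.41463428]
```

>>> step_arm:
  commands: [-0.001, -0.033, 0, 0, 0, -0.028, 0.2, -0.003, -0.065, 0, 0, 0, -0.056, 0.2, -0.006, -0.098, 0, 0, 0, -0.083, 0.2, -0.011, -0.13, 0, 0, 0, -0.111, 0.2, -0.018, -0.162, 0, 0, 0, -0.139, 0.2, -0.022, -0.18, 0, 0, 0, -0.154, 0.2, -0.026, -0.197, 0, 0, 0, -0.168, 0.2, -0.026, -0.197, 0, 0, 0, -0.168, 0.2, -0.026, -0.197, 0, 0, 0, -0.168, 0.2]

```text
time: 16.1
eef_pos: [0.5108, 0.0376, 0.1436]
tool_rot: [[0.272, 0.962, 0.003], [0.962, -0.272, -0.002], [-0.001, 0.004, -1.0]]
wrist_force: [8.3, -6.4, -4.9]
finger_gap: 0.422
finger_force: 5.0
```

```bash
python3 kp.py
```

```text
angle 0.0151 radius 0.1482 tool 0.0035 [ 8.34666823 -6.43350303 -4.86411556] [-36.68000339   8.30127232  29.7533488  108.01086769  -4.41103165
  64.65011332 -21.06614739]
```

The light grip let the pin push the finger open at the plunger, so I'm closing with more force.

>>> step_arm:
  commands: [0, 0, 0, 0, 0, 0, 0.35, 0, 0, 0, 0, 0, 0, 0.3, 0, 0, 0, 0, 0, 0, 0.25, 0, 0, 0, 0, 0, 0, 0.2, 0, 0, 0, 0, 0, 0, 0.2, 0, 0, 0, 0, 0, 0, 0.2, 0, 0, 0, 0, 0, 0, 0.2]
  grip_force: 40

```text
time: 16.8
eef_pos: [0.5093, 0.0396, 0.1433]
tool_rot: [[0.269, 0.963, 0.0], [0.963, -0.269, 0.0], [0.0, 0.0, -1.0]]
wrist_force: [0.5, 0.7, -0.4]
finger_gap: 0.203
finger_force: 0.4
```

```bash
python3 kp.py
```

```text
angle 0.0019 radius 0.1497 tool 0.0011 [ 0.51920279  0.71556281 -0.36640861] [-36.73934389   8.28702614  29.6362642  108.04796454  -4.52377514
  64.79749481 -21.05276222]
```

>>> step_arm:
  commands: [0, -0.005, 0, 0, 0, 0, 0.2, 0, -0.01, 0, 0, 0, 0, 0.2, 0, -0.015, 0, 0, 0, 0, 0.2, 0, -0.02, 0, 0, 0, 0, 0.2, 0, -0.02, 0, 0, 0, 0, 0.2]

```text
time: 17.3
eef_pos: [0.5081, 0.04, 0.1437]
tool_rot: [[0.27, 0.963, 0.006], [0.963, -0.27, -0.001], [0.001, 0.006, -1.0]]
wrist_force: [15.8, -1.1, -11.5]
finger_gap: 0.206
finger_force: 8.1
```

```bash
python3 kp.py
```

```text
angle -0.0067 radius 0.1497 tool 0.0019 [ 15.82389016  -1.05176617 -11.45516229] [-36.95609947   7.77775528  29.58458773 108.48800909  -4.14476732
  64.44156531 -21.49605373]
```

>>> step_arm:
  commands: [0, -0.008, 0, 0, 0, 0, 0.25, 0, 0, 0, 0, 0, 0, 0.35, 0, 0, 0, 0, 0, 0, 0.5, 0, 0, 0, 0, 0, 0, 0.5, 0, 0, -0.1, 0, 0, 0, 0.5, 0, 0, -0.3, 0, 0, 0, 0.5, 0, 0, -0.5, 0, 0, 0, 0.5, 0, 0, -0.7, 0, 0, 0, 0.5, -0.25, 0, -0.7, 0, 0, 0, 0.5, -0.5, 0, -0.7, 0, 0, 0, 0.5, -0.5, -0.2, -0.7, 0, 0, 0, 0.5, -0.5, -0.4, -0.7, 0, 0, 0, 0.5]

```text
time: 18.5
eef_pos: [0.4001, -0.0355, 0.283]
tool_rot: [[0.273, 0.962, -0.001], [0.962, -0.273, -0.0], [-0.001, -0.001, -1.0]]
wrist_force: [-0.3, 1.6, 1.7]
finger_gap: 0.502
finger_force: 0.0
```

>>> step_arm:
  commands: [0.2, 0, 0, 0, 0, 0, 0.5, 0.45, 0, 0, 0, 0, 0, 0.5, 0.7, 0, 0, 0, 0, 0, 0.5, 0.95, 0, 0, 0, 0, 0, 0.5, 1, 0, 0, 0, 0, 0, 0.5, 1, 0, 0, 0, 0, 0, 0.5]

```text
time: 19.1
eef_pos: [0.455, 0.16, 0.2827]
tool_rot: [[0.266, 0.964, -0.001], [0.964, -0.266, -0.001], [-0.001, -0.001, -1.0]]
wrist_force: [-0.0, -0.8, 0.1]
finger_gap: 0.502
finger_force: 0.0
```

```bash
python3 - <<'E'
from fit import *
s=r.get_image("scene")[190:290,195:330];t=r.get_image("top")[150:250,230:365]
o=cv2.resize(s,None,fx=4,fy=4,interpolation=2)[:,:540]
c=[.4944,-.013,-.2715]
for a,k in((0,(0,0,255)),(.07,(0,255,255))):
    for L in(.15,.19): cv2.circle(o,tuple(((proj("scene",T(c,(L*np.sin(a),-.095+L*np.cos(a),.125)))-[195,190]+.5)*4).astype(int)),3,k,1)
t=cv2.resize(t,None,fx=2,fy=2,interpolation=2)
o=np.vstack([o,np.hstack([t,np.zeros((200,270,3),np.uint8)])]);cv2.imwrite("pics/f.png",o)
E
```

```text
(no output)
```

View pics/f.png

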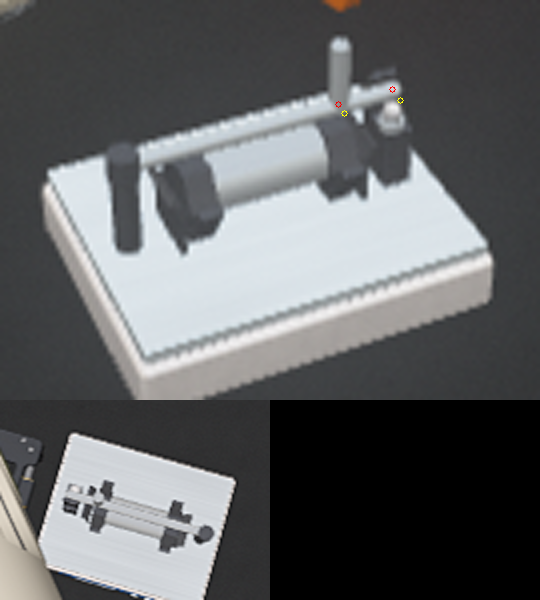

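The picture shows the bar shut over the canister. Its tip at (393,90) is on the 0 rad mark and past the plunger at (392,115). The canister is level in both saddles and the robot is clear, so I'm handing in.

```bash
python3 -c "
from cell import r
print(r.close_job())"
```

```text
the job is handed in; nothing more can be done
None
```

The long canister lies home in the cradle, the keeper bar is shut past its plunger against the back stop, and the job was handed in at about 19 s with the robot clear; the verdict was not shown.

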